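# Tip the pattern weight out of the covered tray and lay it on the seat pattern

## Task

Lift the steel handle of the tilting tray so that the round steel weight under the clear cover slides down into the open low corner, and lower the tray gently until it is level again. Then pick that weight out of the corner and set it down flat, without dropping it, on the empty pencilled ring of the cardboard seat pattern, which already holds two weights like it.

Things in the scene. Friction and masses are not known exactly. Their poses are not given: they have to be found in the camera images.
- tray (a joint): Tilt (rad) of a square wooden tray, 180 mm inside, set cornerwise and hinged at its low corner. 0 = level, its rest; it falls back if let go; stop at 0.7. The weight starts to slide at 0.15 to 0.25; 2 s at 0.5 to 0.6 bring it into the low corner. The two sides that meet there are lips only 4 mm high, the others 26 mm walls; a clear cover 29 mm above the floor roofs the 125 mm by the handle.
- tray_handle (a point): Middle of the tray's handle, a steel bar 12 mm thick, 72 mm long, held at its ends, 105 mm above the table, 25 mm free all round. Frame tips with the tray: x level from low corner to handle, y along the bar, z up. The inner low corner at floor height is at (-290, 0, -60) mm; the hinge axis runs through it along y: the bar swings up and towards it about that axis. Lifting takes about 3 N.
- weight_center (a point): Centre (half-way up) of the weight to move: a plain steel disc 50 mm across, 10 mm thick, 0.15 kg, flat on the tray's floor under the clear cover; z is its axis. In the low corner it touches both lips, centre 35 mm from the inner corner, its upper 6 mm above the lips: grip it across the tray (along the bar's direction), finger tips 5 mm above the floor. Two more like it stay on the pattern.
- bare_spot (a point): Centre of the empty pencilled ring (58 mm across) where the weight belongs, on the top face of a fixed D-shaped cardboard seat pattern, 3 mm thick, flat on the table. The pattern has three places for weights, about 200 mm apart; the other two are taken. z up; its heading does not matter.

How it is judged (in metres and radians):
On the way, in this order (a step that is already met when the one before it is completed fails the run):
1. the tray is tipped by its handle (value of joint tray above 0.1 rad), for 0.1 s.
2. the weight lies in the open low corner, to 25 mm, and the tray is level again (x of weight_center in the frame of tray_handle below -0.23 m and z of weight_center in the frame of tray_handle below -0.048 m and value of joint tray below 0.04 rad), for 0.2 s.
At the end, for the whole second after the job is handed in: The weight lies flat and still on the pattern (tilt under 0.12 rad, its centre less than 9 mm above the pattern's face), its centre within 15 mm of the middle of the empty ring, and the tray is level (tilt under 0.04 rad) (horizontal distance between weight_center and bare_spot below 0.015 m and z of weight_center in the frame of bare_spot below 0.009 m and angle between weight_center's own z axis and vertical below 0.12 rad and linear speed of weight below 0.02 m/s and value of joint tray below 0.04 rad); the robot touches nothing.
It fails at once if the tray is let fall (closing faster than 2 rad/s) (velocity of joint tray below -2 rad/s).
It fails at once if the weight is dropped on to the pattern (loose and faster than 0.6 m/s near the ring) (horizontal distance between weight_center and bare_spot below 0.05 m and linear speed of weight above 0.6 m/s and contact force between the fingers and weight below 0.1 N).
It also fails if it takes over 58 s, if anything falls off the work surface, if the arm or the gripper's body presses on something with over 40 N, if the wrist force passes 120 N, or if a joint passes its speed limit or range.

## Robot

A 6-joint arm with a two-finger parallel gripper is mounted at the origin on the work surface. World frame = base frame: x ahead of the robot, y to its left, z up, the work surface at z = 0. Lengths are in mm, angles in rad, forces in N, time in s.
With the tool pointing down it reaches from about 275 to 750 mm from the base axis. Payload 10.2 kg.
Tool frame: the origin (TCP) lies at the very end of the fingers, on their centre line; the grasp point (between the pads) lies 19 mm behind it; x points along the fingers, y is the direction in which the jaws open and shut, and the axes are right-handed (so a half turn about x gives the same grasp; the last joint's range is limited). The gripper opens to 85 mm and grips with 20 to 120 N. Pads are 22 mm wide; open, the fingers measure 114 mm over their backs; the gripper's body (76 mm by 85 mm) begins 54 mm behind the grasp point. The pads swing forward as they close: fully open they stand 13 mm farther back than shut.
Start: joints at [-1.48, 0.313, 1.498, -0, 1.331, -0.223], TCP at [162.042, -499.373, 231.294] pointing down, gripper open.
Joint ranges: [-2.94, 2.94], [-0.97, 2.17], [0.19, 2.56], [-1.23, 4.37], [0.02, 3.11], [-2.88, 2.88]. Speed limits (rad/s): [2.39, 2.39, 3.01, 3.14, 3.14, 3.14].

## Interface

Orientations are given as a unit quaternion [w, x, y, z].
In Python, from rig import ctrl, viewer, finish_job gives the robot as it stands.
- The arm moves only by the tool carry_out, never from a script. Its argument "targets" is a list of rows, each an object of numbers: "x", "y", "z": the shift along the world's x, y, z in m; "ax", "ay", "az": the turn, a rotation vector about the world's x, y, z in rad; "hand": the opening, from -1 (shut) to 1 (fully open). A call has 1 to 5 rows; each row is the pose to reach, as a shift and turn from the pose commanded when the call began; what a row does not reach only later rows make up. A row lasts 1/8 s, in which the tool goes at most 62.5 mm and 10.7 degrees, less where a joint would pass 70% of its speed; a pose out of reach is approached as far as the arm can. A call with a gripper value outside its range is refused whole. The fingers move at their own pace and stop on an object; "grip_force" is the grip in N (left out, the last holds). Time passes only in rows, so rows that repeat a pose let the fingers close. It gives the time, the measured TCP pose, the force and the opening at its end, in the units of the state.
- ctrl.sense(): the state, without advancing time (a new reading comes with each control period).
- viewer.capture(name): name is "scene" or "side" or "wrist"; returns the picture (400x640x3 uint8, blue, green, red); there is no depth.
- viewer.camera_info(name): a dict with "fx", "fy", "cx", "cy" (pixels), "R" (3x3) and "t" (3): a world point X has camera coordinates R X + t. Camera axes: x right, y down, z forward; pixel columns grow to the right and rows downward; lengths in mm; the calibration is good to about 2 mm. A picture is of the moment at which its call begins: read the wrist's pose just before it. camera_info takes no time and is no camera call; for the wrist camera it gives the pose at the moment of the call.
- finish_job(): hands the job in, once; it reports no verdict.
The state is a dict: "time_s": time; "joints": joint angles; "dq": joint speeds; "tau": joint torques, N m; "eef_pos": TCP position; "ee_rot": TCP orientation; "force": force on the tool from outside, world axes, zero at the start; "wrist_torque": the same for the moment, N m; "grip_width": opening from 0.0 (shut) to 1.0 (fully open).
Only numpy, scipy, OpenCV 4.12 (cv2) and the standard library are available. Lean on these libraries where they do the work, as an engineer would, in place of code of your own. Each camera call takes 0.05 s, during which the arm holds its last target. There are 200 camera calls.

## Working session

There is one attempt and no reset: what is moved stays moved. The work goes in short steps, Python scripts to look and compute and a tool call to move; the robot and the scene stay as the last step left them, time stands still between calls to the robot, and variables do not carry over. Pictures are saved under pics/ and viewed, about 8 in all and at most 12, crops included, and the job is handed in when it is done.

Besides the shell and the picture viewer there is one more tool, called after "Request:" in YAML: its name, and indented under it one key for each argument. carry_out: Moves the arm, as the interface text tells. Its arguments: {"type":"object","properties":{"targets":{"type":"array"},"grip_force":{"type":"number"}},"required":["targets"]}

```bash
mkdir -p pics; ls
python3 - <<'E'
from rig import ctrl, viewer
import cv2, json
s=ctrl.sense(); print(s)
for n in ("scene","side"):
    im=viewer.capture(n); cv2.imwrite(f"pics/{n}0.png",im)
    c=viewer.camera_info(n); print(n,c)
E
```

```text
pics
{'time_s': 0.0, 'joints': array([-1.48040093e+00,  3.13435233e-01,  1.49845950e+00,  3.10317114e-05,
        1.33099222e+00, -2.23420143e-01]), 'dq': array([ 0.00059291, -0.00076139,  0.00114451, -0.00068662,  0.00185935,
        0.00201717]), 'tau': array([ 1.41973462e-03, -4.12272263e+01, -2.59734374e+01, -1.03356717e-04,
        4.25519320e-03,  2.18953414e-05]), 'eef_pos': array([ 162.02388775, -499.09716366,  230.73419328]), 'ee_rot': array([ 0.11003735,  0.69846143,  0.11094912, -0.69837934]), 'force': array([-0.88633109,  0.44110281, -0.29517831]), 'wrist_torque': array([ 0.03855559, -0.04180412,  0.05709226]), 'grip_width': 1.000649592823141}
scene {'fx': 379.7121311285312, 'fy': 379.7121311285312, 'cx': 308.7638192954029, 'cy': 198.18886625885096, 'R': array([[-0.56764322,  0.82324676, -0.00677884],
       [ 0.63439408,  0.43214836, -0.64093053],
       [-0.52471452, -0.36812032, -0.76756896]]), 't': array([ 278.7224514 , -277.10416791, 1284.93393196])}
side {'fx': 371.4344921225662, 'fy': 371.4344921225662, 'cx': 324.448615397971, 'cy': 193.3252150883797, 'R': array([[-0.99866957, -0.04934476,  0.01497248],
       [-0.04264225,  0.62699969, -0.77785154],
       [ 0.02899516, -0.77745513, -0.62826969]]), 't': array([ 531.07197693,   85.1448254 , 1096.58907235])}
```

View pics/scene0.png

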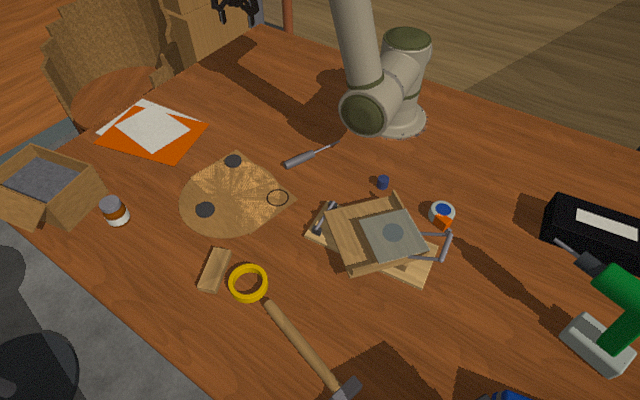

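View pics/side0.png

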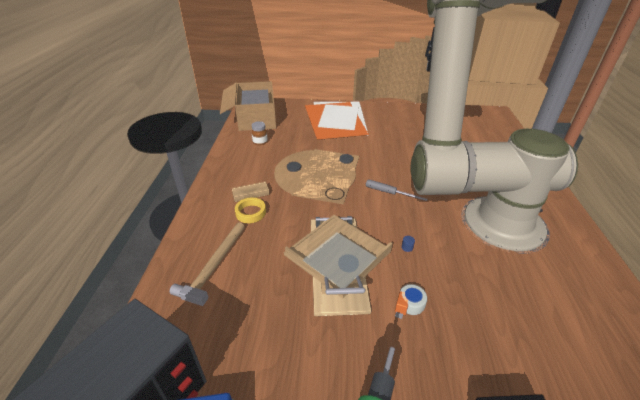

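The scene picture shows the handle bar at about (447,246), the weight at (393,233), the hinge end at (322,217) and the empty ring at (278,198). The side picture shows the bar at (344,291), the weight at (348,262) and the ring at (335,194). I'll crop in for exact pixels.

```bash
cat > h.py <<'E'
import numpy as np
def ray(c,u,v):
    R,t=np.array(c["R"]),np.array(c["t"])
    d=R.T@np.array([(u-c["cx"])/c["fx"],(v-c["cy"])/c["fy"],1.]); return -R.T@t,d/np.linalg.norm(d)
def onplane(c,u,v,z):
    o,d=ray(c,u,v); return o+d*(z-o[2])/d[2]
def tri(c1,p1,c2,p2):
    A=np.zeros((3,3));b=np.zeros(3)
    rs=[ray(c1,*p1),ray(c2,*p2)]
    for o,d in rs:
        P=np.eye(3)-np.outer(d,d);A+=P;b+=P@o
    X=np.linalg.solve(A,b)
    return X,[np.linalg.norm((np.eye(3)-np.outer(d,d))@(X-o)) for o,d in rs]
def proj(c,X):
    p=np.array(c["R"])@np.array(X)+np.array(c["t"]); return c["cx"]+c["fx"]*p[0]/p[2],c["cy"]+c["fy"]*p[1]/p[2]
E
python3 - <<'E'
import cv2,numpy as np
a=cv2.imread("pics/scene0.png")[180:295,300:465]; b=cv2.imread("pics/side0.png")[180:325,270:405]
A=cv2.resize(a,None,fx=4,fy=4,interpolation=cv2.INTER_CUBIC)
B=cv2.resize(b,None,fx=4,fy=4,interpolation=cv2.INTER_CUBIC)
cv2.imwrite("pics/ca.png",A);cv2.imwrite("pics/cb.png",B)
E
```

```text
(no output)
```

View pics/ca.png

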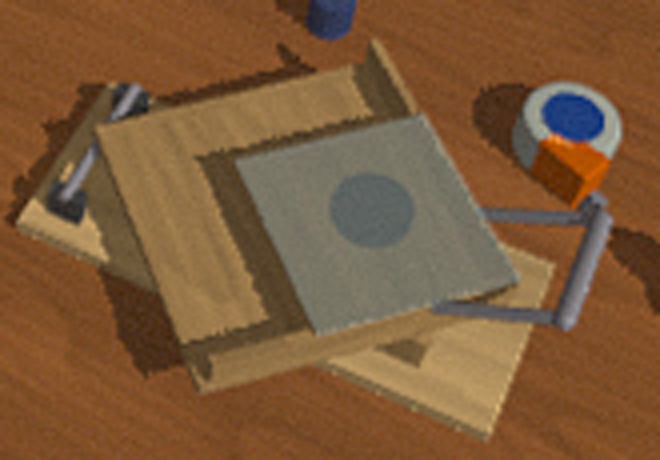

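View pics/cb.png

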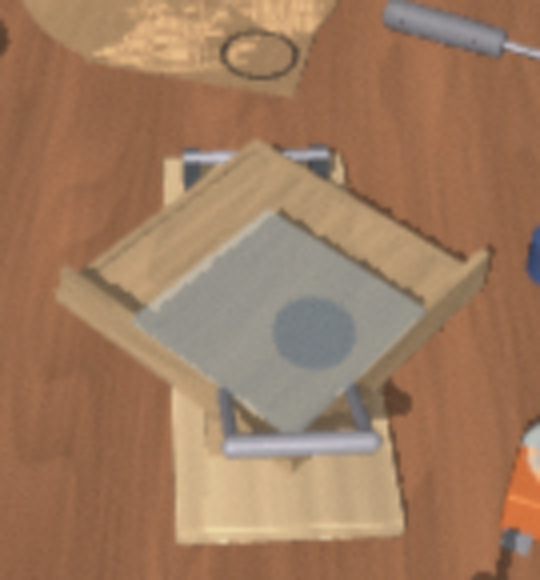

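The crops show the bar centre line from about (600,212) to (566,322) in the scene crop and from (228,446) to (378,440) in the side crop. The outer low corner is at (98,128) and (258,143), and the ring is at (259,55) in the side crop.

Run:
```python
from h import *; from rig import viewer
import cv2
S=viewer.camera_info("scene");D=viewer.camera_info("side")
a=lambda u,v:(300+u/4-.375,180+v/4-.375); b=lambda u,v:(270+u/4-.375,180+v/4-.375)
np.set_printoptions(precision=1,suppress=True)
P={}
for n,p,q,z in [("barmid",a(583,266),b(303,443),105),("bar1",a(600,212),b(378,440),105),("bar2",a(566,322),b(228,446),105),
  ("low",a(98,128),b(258,143),49),("weight",a(371,210),b(314,332),50)]:
    print(n,*tri(S,p,D,q),onplane(S,*p,z),onplane(D,*q,z))
    P[n]=(onplane(S,*p,z)+onplane(D,*q,z))/2
# ring: dark pixels
for n,c,box in (("scene",S,(185,212,264,293)),("side",D,(184,203,322,348))):
    im=cv2.imread(f"pics/{n}0.png").astype(int); y0,y1,x0,x1=box; g=im[y0:y1,x0:x1].max(2)
    m=(g<70).astype(np.uint8); k,l,st,ce=cv2.connectedComponentsWithStats(m,connectivity=8)
    i=1+np.argmax(st[1:,4]); pts=np.argwhere(l==i)[:,::-1].astype(np.float32)
    W=np.array([onplane(c,u+x0,v+y0,3)[:2] for u,v in pts],np.float32)
    e=cv2.fitEllipse(W); print(n,len(pts),e)
d=P["barmid"]-P["low"];print("low->bar",d,np.hypot(*d[:2]),np.degrees(np.arctan2(d[1],d[0])))
d=P["bar1"]-P["bar2"];print("bar",d,np.hypot(*d[:2]),np.degrees(np.arctan2(d[1],d[0])))
```

```text
barmid [472.1 349.3 106.6] [np.float64(0.6757037263583809), np.float64(0.6757037263583725)] [470.2 348.9 105. ] [472.5 348.8 105. ]
bar1 [432.7 344.  105.8] [np.float64(1.1648600286456476), np.float64(1.1648600286456166)] [430.8 343.3 105. ] [433.4 344.5 105. ]
bar2 [511.1 354.9 108. ] [np.float64(0.3128327898592735), np.float64(0.31283278985926116)] [508.7 354.7 105. ] [511.4 353.  105. ]
low [502.3  55.6  48.2] [np.float64(0.6071127693767535), np.float64(0.6071127693767613)] [502.2  55.5  49. ] [502.7  57.3  49. ]
weight [463.7 227.3  51.4] [np.float64(0.24032517641442797), np.float64(0.24032517641437529)] [462.4 226.9  50. ] [463.7 226.4  50. ]
scene 8 ((491.640380859375, -69.90937805175781), (5.377909183502197, 25.35527801513672), 104.38738250732422)Traceback (most recent call last):
  File "<stdin>", line 15, in <module>
    return _wrapfunc(a, 'argmax', axis=axis, out=out, **kwds)
    return bound(*args, **kwds)
ValueError: attempt to get argmax of an empty sequence
```

Run:
```python
from h import *; from rig import viewer,ctrl
from scipy.spatial.transform import Rotation as Ro
np.set_printoptions(precision=3,suppress=True)
S=viewer.camera_info("scene");D=viewer.camera_info("side");W=viewer.camera_info("wrist")
print("ring",onplane(S,277.8,198,3),onplane(D,334.4,193.4,3))
q=ctrl.sense()["ee_rot"]; M=Ro.from_quat(q,scalar_first=True).as_matrix(); print(M); 
print("jaw heading",np.degrees(np.arctan2(M[1,1],M[0,1])))
print("cam rel tool", M.T@(-np.array(W["R"]).T@W["t"]-ctrl.sense()["eef_pos"]), "view dir in tool",M.T@np.array(W["R"])[2],"img x in tool",M.T@np.array(W["R"])[0],W["fx"])
```

```text
ring [503.975 -95.374   3.   ] [504.844 -97.361   3.   ]
[[-0.     0.309 -0.951]
 [ 0.001 -0.951 -0.309]
 [-1.    -0.001 -0.   ]]
jaw heading -72.01990485067671
cam rel tool [-142.507    0.172  -82.884] view dir in tool [0.947 0.001 0.321] img x in tool [-0.002  1.     0.001] 310.3696745490993
```

Request:
carry_out:
  targets:
    - {"x": 0.035,"y": 0.047,"az": -0.04,"hand": 1}
    - {"x": 0.07,"y": 0.094,"az": -0.08,"hand": 1}
    - {"x": 0.105,"y": 0.141,"az": -0.12,"hand": 1}
    - {"x": 0.14,"y": 0.188,"az": -0.16,"hand": 1}
    - {"x": 0.175,"y": 0.235,"az": -0.204,"hand": 1}

```text
invalid input at $.targets[0]: expected keys x, y, z, ax, ay, az, hand
```

Request:
carry_out:
  targets:
    - {"x": 0.033,"y": 0.045,"hand": 0.2}
    - {"x": 0.066,"y": 0.09,"hand": 0.0}
    - {"x": 0.1,"y": 0.135,"hand": -0.3}
    - {"x": 0.13,"y": 0.17,"hand": -0.3}
    - {"x": 0.13,"y": 0.17,"hand": -0.3}

```text
invalid input at $.targets[0]: expected keys x, y, z, ax, ay, az, hand
```

Run:
```python
from h import *; from rig import viewer,ctrl
import cv2
s=ctrl.sense();W=viewer.camera_info("wrist");im=viewer.capture("wrist");cv2.imwrite("pics/w1.png",im)
import json;json.dump({k:(np.array(v).tolist()) for k,v in W.items()},open("w1.json","w"))
print(s["time_s"],s["joints"],s["eef_pos"],s["ee_rot"],s["grip_width"]);print(proj(W,[504.4,-96.4,3]))
```

```text
0.1 [-1.48039129e+00  3.13380858e-01  1.49833245e+00 -1.28898534e-06
  1.33102073e+00 -2.23406372e-01] [ 162.02436869 -499.13657935  230.8098472 ] [ 0.11009181  0.6984466   0.11089717 -0.69839385] 0.9979037317501328
(np.float64(-52.17818424959802), np.float64(-422.47551851413823))
```

View pics/w1.png

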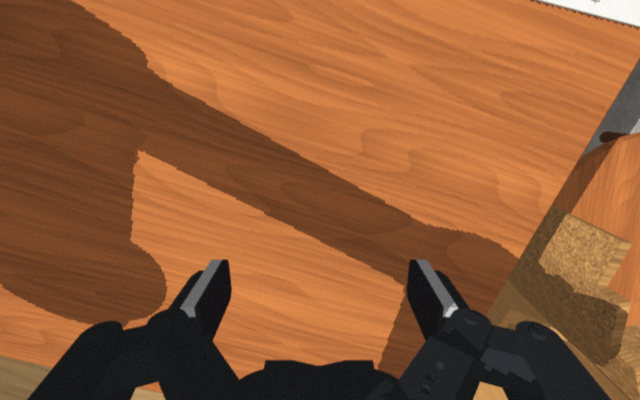

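The picture shows bare table between the open fingers at (225,265) and (415,265). The moves were refused because every key is required, so the arm is still at the start. I'll resend with all keys.

Request:
carry_out:
  targets:
    - {"x": 0.035,"y": 0.047,"z": 0,"ax": 0,"ay": 0,"az": -0.04,"hand": 1}
    - {"x": 0.07,"y": 0.094,"z": 0,"ax": 0,"ay": 0,"az": -0.08,"hand": 1}
    - {"x": 0.105,"y": 0.141,"z": 0,"ax": 0,"ay": 0,"az": -0.12,"hand": 1}
    - {"x": 0.14,"y": 0.188,"z": 0,"ax": 0,"ay": 0,"az": -0.16,"hand": 1}
    - {"x": 0.175,"y": 0.235,"z": 0,"ax": 0,"ay": 0,"az": -0.204,"hand": 1}

```text
time_s: 0.78
eef_pos: [337.8, -262.7, 231.3]
ee_rot: [0.038, 0.706, 0.038, -0.706]
force: [0.1, -0.9, 0.4]
grip_width: 1.0
```

Request:
carry_out:
  targets:
    - {"x": 0.033,"y": 0.045,"z": 0,"ax": 0,"ay": 0,"az": 0,"hand": 0.2}
    - {"x": 0.066,"y": 0.09,"z": 0,"ax": 0,"ay": 0,"az": 0,"hand": 0}
    - {"x": 0.1,"y": 0.135,"z": 0,"ax": 0,"ay": 0,"az": 0,"hand": -0.3}
    - {"x": 0.13,"y": 0.17,"z": 0,"ax": 0,"ay": 0,"az": 0,"hand": -0.3}
    - {"x": 0.13,"y": 0.17,"z": 0,"ax": 0,"ay": 0,"az": 0,"hand": -0.3}

```text
time_s: 1.4
eef_pos: [468.0, -92.3, 230.9]
ee_rot: [-0.04, -0.706, -0.04, 0.706]
force: [0.1, -0.9, -0.6]
grip_width: 0.35
```

Run:
```python
from h import *; from rig import viewer,ctrl
import cv2
s=ctrl.sense();W=viewer.camera_info("wrist");im=viewer.capture("wrist");cv2.imwrite("pics/w2.png",im)
import json;json.dump({k:(np.array(v).tolist()) for k,v in W.items()},open("w2.json","w"))
print(s["time_s"],s["joints"],s["eef_pos"],s["ee_rot"],s["grip_width"]);print(proj(W,[504.4,-96.4,3]))
```

```text
1.4 [-4.41119761e-01  2.07486222e-01  1.63596027e+00  2.61483374e-04
  1.29885722e+00  1.01574054e+00] [467.9510033  -92.26013539 230.88646415] [-0.04003753 -0.70578274 -0.04043419  0.70613936] 0.3496982124755885
(np.float64(325.17950017747444), np.float64(135.87371694716785))
```

View pics/w2.png

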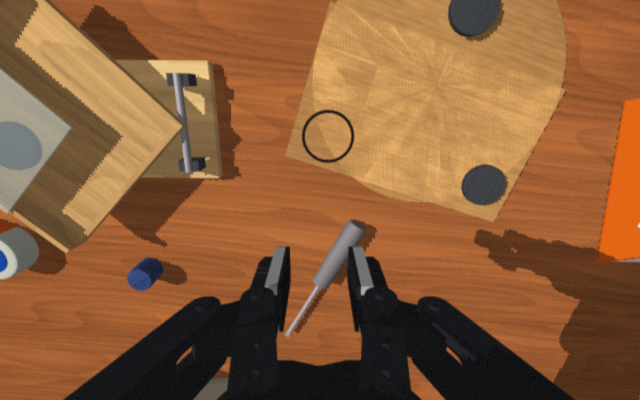

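The wrist view shows the ring at (328,136), matching my prediction of (325,136), and the low corner of the tray at (182,126). I'll refine both.

Run:
```python
from h import *; import json,cv2
W=json.load(open("w2.json"));im=cv2.imread("pics/w2.png")
g=im[100:172,292:365].max(2);m=(g<75).astype(np.uint8)
k,l,st,ce=cv2.connectedComponentsWithStats(m,connectivity=8);i=1+np.argmax(st[1:,4])
P=np.array([onplane(W,u+292,v+100,3)[:2] for v,u in np.argwhere(l==i)],np.float32)
print(st[i],cv2.fitEllipse(P)); print("ring",onplane(W,328,136,3)); print("corner",onplane(W,182,126,49))
u=np.array([np.cos(np.radians(96.3)),np.sin(np.radians(96.3))]);print("inner low",np.array([471.5,349])-290*u)
```

```text
[ 10  10  52  52 294] ((503.94940185546875, -99.39105987548828), (58.024200439453125, 58.336551666259766), 1.940226674079895)
ring [504.62796491 -99.72250272   3.        ]
corner [503.56074183  51.83008935  49.        ]
inner low [503.32295022  60.75132292]
```

Request:
carry_out:
  targets:
    - {"x": 0,"y": 0.06,"z": 0,"ax": 0,"ay": 0,"az": 0,"hand": -0.35}
    - {"x": 0,"y": 0.12,"z": 0,"ax": 0,"ay": 0,"az": 0,"hand": -0.35}
    - {"x": 0,"y": 0.18,"z": 0,"ax": 0,"ay": 0,"az": 0,"hand": -0.35}
    - {"x": 0,"y": 0.24,"z": 0,"ax": 0,"ay": 0,"az": 0,"hand": -0.35}
    - {"x": 0,"y": 0.29,"z": 0,"ax": 0,"ay": 0,"az": 0,"hand": -0.35}

```text
time_s: 2.08
eef_pos: [466.8, 196.5, 231.4]
ee_rot: [0.039, 0.706, 0.038, -0.706]
force: [0.1, -0.6, 0.9]
grip_width: 0.326
```

Run:
```python
from h import *; from rig import viewer,ctrl
import cv2
s=ctrl.sense();W=viewer.camera_info("wrist");im=viewer.capture("wrist");cv2.imwrite("pics/w3.png",im)
import json;json.dump({k:(np.array(v).tolist()) for k,v in W.items()},open("w3.json","w"))
print(s["time_s"],s["joints"],s["eef_pos"],s["ee_rot"],s["grip_width"]);print(proj(W,[471.5,349,105]))
```

```text
2.075 [ 1.66832901e-01  2.71914343e-01  1.55227039e+00 -2.31606166e-04
  1.31732061e+00  1.62877435e+00] [466.78347293 196.48491977 231.3719689 ] [ 0.03856282  0.70609813  0.03841221 -0.70601901] 0.32618595659561306
(np.float64(147.07223194121931), np.float64(167.56371496253976))
```

View pics/w3.png

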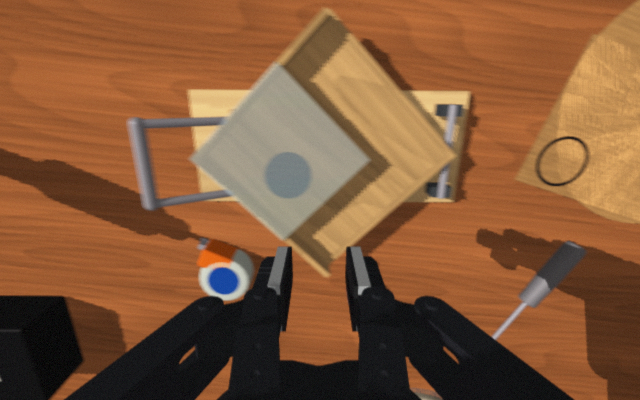

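The wrist view shows the bar from (133,122) to (150,206), the low corner at (455,157) and the ring at (563,161).

Run:
```python
from h import *; import json,cv2
W=json.load(open("w3.json"));im=cv2.imread("pics/w3.png")
a=onplane(W,133.5,122,105);b=onplane(W,150.5,206,105)
print(a,b,(a+b)/2,np.hypot(*(a-b)[:2]),np.degrees(np.arctan2(*(b-a)[:2][::-1])))
print("corner",onplane(W,455,157,49),"ring",onplane(W,563,161,3))
for p in [(324,12),(325,272)]: print(onplane(W,*p,71))
```

```text
[510.01165871 357.68154006 105.        ] [435.21929625 348.3380856  105.        ] [472.61547748 353.00981283 105.        ] 75.37371972115281 -172.87920074656765
corner [501.78505236  54.60330272  49.        ] ring [504.34923696 -98.33945379   3.        ]
[615.63612333 207.43842181  71.        ]
[362.0544783  177.42474026  71.        ]
```

Request:
carry_out:
  targets:
    - {"x": 0.002,"y": 0.05,"z": 0,"ax": 0,"ay": 0,"az": 0.008,"hand": -0.3}
    - {"x": 0.004,"y": 0.105,"z": 0,"ax": 0,"ay": 0,"az": 0.008,"hand": -0.3}
    - {"x": 0.005,"y": 0.1545,"z": -0.02,"ax": 0,"ay": 0,"az": 0.008,"hand": -0.3}
    - {"x": 0.005,"y": 0.1545,"z": -0.07,"ax": 0,"ay": 0,"az": 0.008,"hand": -0.3}
    - {"x": 0.005,"y": 0.1545,"z": -0.1,"ax": 0,"ay": 0,"az": 0.008,"hand": -0.3}

```text
time_s: 2.75
eef_pos: [471.6, 348.9, 128.8]
ee_rot: [-0.042, -0.705, -0.041, 0.707]
force: [0.1, 0.2, 0.8]
grip_width: 0.346
```

Request:
carry_out:
  targets:
    - {"x": 0,"y": 0,"z": -0.02,"ax": 0,"ay": 0,"az": 0,"hand": -0.3}
    - {"x": 0,"y": 0,"z": -0.035,"ax": 0,"ay": 0,"az": 0,"hand": -0.3}
    - {"x": 0,"y": 0,"z": -0.044,"ax": 0,"ay": 0,"az": 0,"hand": -0.3}
    - {"x": 0,"y": 0,"z": -0.044,"ax": 0,"ay": 0,"az": 0,"hand": -0.3}

```text
time_s: 3.25
eef_pos: [472.2, 349.8, 87.2]
ee_rot: [-0.042, -0.706, -0.041, 0.706]
force: [0.5, 0.0, -0.6]
grip_width: 0.354
```

Request:
carry_out:
  targets:
    - {"x": 0,"y": 0,"z": 0,"ax": 0,"ay": 0,"az": 0,"hand": -1}
    - {"x": 0,"y": 0,"z": 0,"ax": 0,"ay": 0,"az": 0,"hand": -1}
    - {"x": 0,"y": 0,"z": 0,"ax": 0,"ay": 0,"az": 0,"hand": -1}
    - {"x": 0,"y": 0,"z": 0,"ax": 0,"ay": 0,"az": 0,"hand": -1}
  grip_force: 40

```text
time_s: 3.75
eef_pos: [472.5, 349.6, 88.1]
ee_rot: [0.042, 0.706, 0.041, -0.705]
force: [-0.5, -5.8, 2.5]
grip_width: 0.12
```

Run:
```python
from h import *; from rig import viewer,ctrl
import cv2
s=ctrl.sense();print(s)
im=np.hstack([cv2.resize(viewer.capture("scene")[150:310,300:500],None,fx=2,fy=2),cv2.resize(viewer.capture("side")[150:310,250:450],None,fx=2,fy=2)])
cv2.imwrite("pics/g1.png",im)
# plan: rotation about u-perp, displacement of TCP for tilt th about inner low corner
p=np.array([472,351,86.]);u=np.array([np.cos(np.radians(96.8)),np.sin(np.radians(96.8)),0])
h=np.array([472,351,105.]);piv=h-290*u-[0,0,60]
y=np.cross([0,0,1],u)
from scipy.spatial.transform import Rotation as Ro
np.set_printoptions(precision=4,suppress=True)
for th in np.arange(0.05,.61,.05):
    rv=-th*y; d=piv+Ro.from_rotvec(rv).apply(s["eef_pos"]-piv)-s["eef_pos"]; print(round(th,2),d/1000,rv)
```

```text
{'time_s': 3.75, 'joints': array([ 4.38328916e-01,  5.90334316e-01,  1.47342471e+00, -1.29330110e-03,
        1.07712119e+00,  1.89206478e+00]), 'dq': array([ 0.00027968, -0.00138044,  0.00028344, -0.00052378,  0.0018124 ,
        0.00024651]), 'tau': array([  2.55284652, -48.98595214, -22.95635283,   0.93282441,
        -0.53438153,  -0.11894206]), 'eef_pos': array([472.49528013, 349.59933666,  88.14991739]), 'ee_rot': array([ 0.0418603 ,  0.70626631,  0.041299  , -0.70549983]), 'force': array([-0.54446623, -5.82635899,  2.53681681]), 'wrist_torque': array([-0.77326597, -0.00118132, -0.14760254]), 'grip_width': 0.12030102177819578}
0.05 [ 0.0003 -0.0025  0.0144] [ 0.0496  0.0059 -0.    ]
0.1 [ 0.0007 -0.0057  0.0286] [ 0.0993  0.0118 -0.    ]
0.15 [ 0.0011 -0.0096  0.0426] [ 0.1489  0.0178 -0.    ]
0.2 [ 0.0017 -0.0142  0.0565] [ 0.1986  0.0237 -0.    ]
0.25 [ 0.0023 -0.0195  0.07  ] [ 0.2482  0.0296 -0.    ]
0.3 [ 0.003  -0.0255  0.0833] [ 0.2979  0.0355 -0.    ]
0.35 [ 0.0038 -0.0321  0.0963] [ 0.3475  0.0414 -0.    ]
0.4 [ 0.0047 -0.0393  0.109 ] [ 0.3972  0.0474 -0.    ]
0.45 [ 0.0056 -0.0472  0.1212] [ 0.4468  0.0533 -0.    ]
0.5 [ 0.0066 -0.0556  0.1331] [ 0.4965  0.0592 -0.    ]
0.55 [ 0.0077 -0.0647  0.1445] [ 0.5461  0.0651 -0.    ]
0.6 [ 0.0089 -0.0742  0.1554] [ 0.5958  0.071  -0.    ]
```

View pics/g1.png

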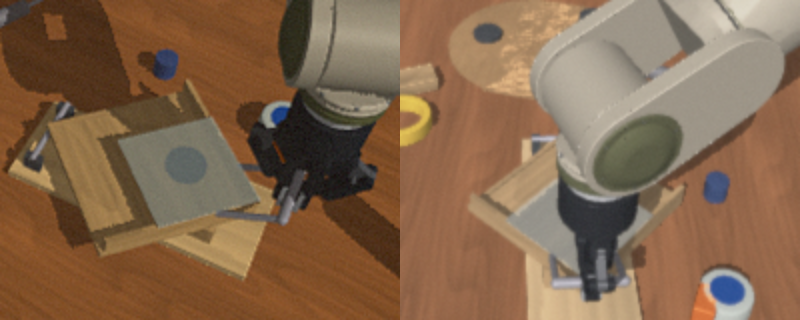

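The picture shows the fingers closed on the middle of the bar, with a 10 mm opening that matches its 12 mm thickness. Now I'll lift it.

Request:
carry_out:
  targets:
    - {"x": 0.0003,"y": -0.0025,"z": 0.0144,"ax": 0.05,"ay": 0.006,"az": 0,"hand": -1}
    - {"x": 0.0007,"y": -0.0057,"z": 0.0286,"ax": 0.0993,"ay": 0.012,"az": 0,"hand": -1}
    - {"x": 0.0011,"y": -0.0096,"z": 0.0426,"ax": 0.149,"ay": 0.018,"az": 0,"hand": -1}
    - {"x": 0.0017,"y": -0.0142,"z": 0.0565,"ax": 0.1986,"ay": 0.0237,"az": 0,"hand": -1}
    - {"x": 0.0023,"y": -0.0195,"z": 0.07,"ax": 0.248,"ay": 0.03,"az": 0,"hand": -1}

```text
time_s: 4.47
eef_pos: [474.4, 330.4, 157.8]
ee_rot: [0.047, -0.695, -0.13, 0.706]
force: [1.3, -1.5, -4.3]
grip_width: 0.119
```

Request:
carry_out:
  targets:
    - {"x": 0.0007,"y": -0.006,"z": 0.0133,"ax": 0.05,"ay": 0.006,"az": 0,"hand": -1}
    - {"x": 0.0015,"y": -0.0126,"z": 0.0263,"ax": 0.0993,"ay": 0.012,"az": 0,"hand": -1}
    - {"x": 0.0024,"y": -0.0198,"z": 0.039,"ax": 0.149,"ay": 0.018,"az": 0,"hand": -1}
    - {"x": 0.0033,"y": -0.0277,"z": 0.0512,"ax": 0.1986,"ay": 0.0237,"az": 0,"hand": -1}
    - {"x": 0.0043,"y": -0.0361,"z": 0.0631,"ax": 0.248,"ay": 0.03,"az": 0,"hand": -1}

```text
time_s: 5.1
eef_pos: [478.1, 294.5, 221.0]
ee_rot: [0.134, -0.673, -0.216, 0.695]
force: [-2.7, -1.1, -3.2]
grip_width: 0.124
```

Request:
carry_out:
  targets:
    - {"x": 0.0011,"y": -0.0091,"z": 0.0114,"ax": 0.05,"ay": 0.006,"az": 0,"hand": -1}
    - {"x": 0.0011,"y": -0.0091,"z": 0.0114,"ax": 0.05,"ay": 0.006,"az": 0,"hand": -1}
    - {"x": 0.0011,"y": -0.0091,"z": 0.0114,"ax": 0.05,"ay": 0.006,"az": 0,"hand": -1}
    - {"x": 0.0011,"y": -0.0091,"z": 0.0114,"ax": 0.05,"ay": 0.006,"az": 0,"hand": -1}
    - {"x": 0.0011,"y": -0.0091,"z": 0.0114,"ax": 0.05,"ay": 0.006,"az": 0,"hand": -1}

```text
time_s: 5.72
eef_pos: [479.0, 285.9, 231.9]
ee_rot: [0.151, -0.667, -0.232, 0.692]
force: [-4.8, 1.8, -0.3]
grip_width: 0.125
```

Request:
carry_out:
  targets:
    - {"x": 0,"y": 0,"z": 0,"ax": 0,"ay": 0,"az": 0,"hand": -1}
    - {"x": 0,"y": 0,"z": 0,"ax": 0,"ay": 0,"az": 0,"hand": -1}
    - {"x": 0,"y": 0,"z": 0,"ax": 0,"ay": 0,"az": 0,"hand": -1}
    - {"x": 0,"y": 0,"z": 0,"ax": 0,"ay": 0,"az": 0,"hand": -1}
    - {"x": 0,"y": 0,"z": 0,"ax": 0,"ay": 0,"az": 0,"hand": -1}

```text
time_s: 6.35
eef_pos: [479.0, 285.9, 231.9]
ee_rot: [0.151, -0.667, -0.232, 0.692]
force: [-5.2, 2.9, 0.4]
grip_width: 0.118
```

Request:
carry_out:
  targets:
    - {"x": 0,"y": 0,"z": 0,"ax": 0,"ay": 0,"az": 0,"hand": -1}
    - {"x": 0,"y": 0,"z": 0,"ax": 0,"ay": 0,"az": 0,"hand": -1}
    - {"x": 0,"y": 0,"z": 0,"ax": 0,"ay": 0,"az": 0,"hand": -1}
    - {"x": 0,"y": 0,"z": 0,"ax": 0,"ay": 0,"az": 0,"hand": -1}
    - {"x": 0,"y": 0,"z": 0,"ax": 0,"ay": 0,"az": 0,"hand": -1}

```text
time_s: 6.98
eef_pos: [479.0, 285.9, 231.9]
ee_rot: [0.151, -0.667, -0.232, 0.692]
force: [-4.5, 2.1, 0.2]
grip_width: 0.122
```

Request:
carry_out:
  targets:
    - {"x": 0,"y": 0,"z": 0,"ax": 0,"ay": 0,"az": 0,"hand": -1}
    - {"x": 0,"y": 0,"z": 0,"ax": 0,"ay": 0,"az": 0,"hand": -1}
    - {"x": 0,"y": 0,"z": 0,"ax": 0,"ay": 0,"az": 0,"hand": -1}
    - {"x": 0,"y": 0,"z": 0,"ax": 0,"ay": 0,"az": 0,"hand": -1}
    - {"x": 0,"y": 0,"z": 0,"ax": 0,"ay": 0,"az": 0,"hand": -1}

```text
time_s: 7.6
eef_pos: [479.0, 285.9, 232.0]
ee_rot: [0.151, -0.667, -0.232, 0.692]
force: [-5.1, 1.5, -0.5]
grip_width: 0.122
```

Run:
```python
from h import *; from rig import viewer,ctrl
import cv2
s=ctrl.sense();print(s["time_s"],s["joints"],s["eef_pos"],s["force"],s["grip_width"])
im=np.hstack([cv2.resize(viewer.capture("scene")[120:280,290:490],None,fx=2,fy=2),cv2.resize(viewer.capture("side")[120:280,250:450],None,fx=2,fy=2)])
cv2.imwrite("pics/g2.png",im)
```

```text
7.6 [0.07405491 0.3307335  1.57322685 0.57062871 1.31345717 1.35563539] [479.02913619 285.88770598 231.9617325 ] [-5.07546944  1.46001038 -0.45015358] 0.12201948861844396
```

View pics/g2.png

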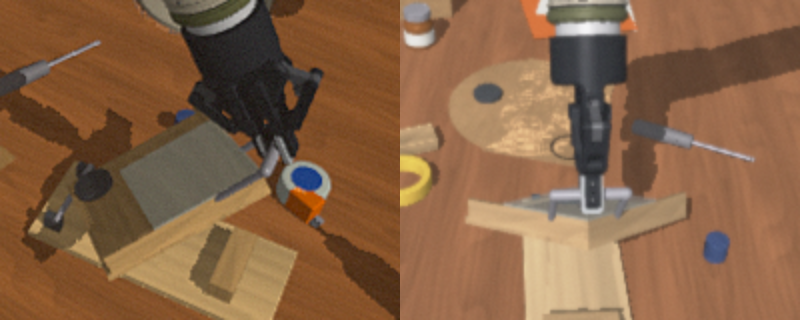

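The weight lies in the low corner, at (92,182) in the left half. Lowering the tray in the same steps.

Request:
carry_out:
  targets:
    - {"x": -0.0011,"y": 0.0091,"z": -0.0114,"ax": -0.05,"ay": -0.006,"az": 0,"hand": -1}
    - {"x": -0.0021,"y": 0.0175,"z": -0.0233,"ax": -0.0993,"ay": -0.012,"az": 0,"hand": -1}
    - {"x": -0.003,"y": 0.0254,"z": -0.0355,"ax": -0.149,"ay": -0.018,"az": 0,"hand": -1}
    - {"x": -0.0039,"y": 0.0326,"z": -0.0482,"ax": -0.1986,"ay": -0.0237,"az": 0,"hand": -1}
    - {"x": -0.0047,"y": 0.0392,"z": -0.0612,"ax": -0.248,"ay": -0.03,"az": 0,"hand": -1}

```text
time_s: 8.32
eef_pos: [475.0, 324.9, 170.2]
ee_rot: [0.064, -0.692, -0.146, 0.704]
force: [-0.0, -1.5, -2.5]
grip_width: 0.123
```

Request:
carry_out:
  targets:
    - {"x": -0.0007,"y": 0.006,"z": -0.0133,"ax": -0.05,"ay": -0.006,"az": 0,"hand": -1}
    - {"x": -0.0013,"y": 0.0113,"z": -0.0268,"ax": -0.0993,"ay": -0.012,"az": 0,"hand": -1}
    - {"x": -0.0019,"y": 0.0159,"z": -0.0407,"ax": -0.149,"ay": -0.018,"az": 0,"hand": -1}
    - {"x": -0.0023,"y": 0.0198,"z": -0.0547,"ax": -0.1986,"ay": -0.0237,"az": 0,"hand": -1}
    - {"x": -0.0027,"y": 0.023,"z": -0.0689,"ax": -0.248,"ay": -0.03,"az": 0,"hand": -1}

```text
time_s: 8.95
eef_pos: [472.7, 347.4, 101.1]
ee_rot: [-0.025, -0.705, -0.059, 0.706]
force: [1.7, -4.6, -3.0]
grip_width: 0.127
```

Request:
carry_out:
  targets:
    - {"x": -0.0001,"y": 0.0009,"z": -0.005,"ax": -0.017,"ay": -0.002,"az": 0,"hand": -1}
    - {"x": -0.0002,"y": 0.0017,"z": -0.01,"ax": -0.034,"ay": -0.004,"az": 0,"hand": -1}
    - {"x": -0.0003,"y": 0.0025,"z": -0.0144,"ax": -0.05,"ay": -0.006,"az": 0,"hand": -1}
    - {"x": -0.0003,"y": 0.0025,"z": -0.0144,"ax": -0.05,"ay": -0.006,"az": 0,"hand": -1}
    - {"x": -0.0003,"y": 0.0025,"z": -0.0144,"ax": -0.05,"ay": -0.006,"az": 0,"hand": -1}

```text
time_s: 9.57
eef_pos: [472.5, 349.6, 88.1]
ee_rot: [0.042, 0.706, 0.041, -0.706]
force: [1.1, -7.4, 3.5]
grip_width: 0.124
```

Request:
carry_out:
  targets:
    - {"x": 0,"y": 0,"z": 0,"ax": 0,"ay": 0,"az": 0,"hand": -0.3}
    - {"x": 0,"y": 0,"z": 0,"ax": 0,"ay": 0,"az": 0,"hand": -0.3}
    - {"x": 0,"y": 0,"z": 0.001,"ax": 0,"ay": 0,"az": 0,"hand": -0.3}
    - {"x": 0,"y": 0,"z": 0.02,"ax": 0,"ay": 0,"az": 0,"hand": -0.3}
    - {"x": 0,"y": 0,"z": 0.06,"ax": 0,"ay": 0,"az": 0,"hand": -0.3}

```text
time_s: 10.2
eef_pos: [471.3, 349.9, 146.8]
ee_rot: [-0.042, -0.705, -0.041, 0.707]
force: [-0.3, 0.4, 0.5]
grip_width: 0.351
```

Request:
carry_out:
  targets:
    - {"x": 0.0,"y": 0,"z": 0.025,"ax": 0,"ay": 0,"az": 0.157,"hand": 0}
    - {"x": 0.003,"y": -0.03,"z": 0.04,"ax": 0,"ay": 0,"az": 0.314,"hand": 0.5}
    - {"x": 0.006,"y": -0.06,"z": 0.04,"ax": 0,"ay": 0,"az": 0.471,"hand": 1}
    - {"x": 0.01,"y": -0.09,"z": 0.04,"ax": 0,"ay": 0,"az": 0.628,"hand": 1}
    - {"x": 0.014,"y": -0.125,"z": 0.04,"ax": 0,"ay": 0,"az": 0.785,"hand": 1}

```text
time_s: 10.82
eef_pos: [486.0, 224.4, 187.5]
ee_rot: [0.31, 0.636, 0.31, -0.635]
force: [0.3, -0.1, 0.2]
grip_width: 0.995
```

Request:
carry_out:
  targets:
    - {"x": 0.003,"y": -0.03,"z": 0,"ax": 0,"ay": 0,"az": 0.157,"hand": 1}
    - {"x": 0.006,"y": -0.06,"z": -0.01,"ax": 0,"ay": 0,"az": 0.314,"hand": 1}
    - {"x": 0.009,"y": -0.09,"z": -0.018,"ax": 0,"ay": 0,"az": 0.471,"hand": 1}
    - {"x": 0.012,"y": -0.11,"z": -0.018,"ax": 0,"ay": 0,"az": 0.628,"hand": 1}
    - {"x": 0.014,"y": -0.128,"z": -0.018,"ax": 0,"ay": 0,"az": 0.785,"hand": 1}

```text
time_s: 11.45
eef_pos: [500.2, 96.5, 169.4]
ee_rot: [0.53, 0.469, 0.53, -0.469]
force: [0.1, 0.3, 0.3]
grip_width: 0.998
```

Request:
carry_out:
  targets:
    - {"x": 0,"y": 0,"z": 0,"ax": 0,"ay": 0,"az": 0,"hand": 1}
    - {"x": 0,"y": 0,"z": 0,"ax": 0,"ay": 0,"az": 0,"hand": 1}

```text
time_s: 11.7
eef_pos: [500.0, 97.7, 169.4]
ee_rot: [0.528, 0.471, 0.528, -0.471]
force: [0.2, 0.1, -0.2]
grip_width: 1.0
```

Run:
```python
from h import *; from rig import viewer,ctrl
import cv2
s=ctrl.sense();W=viewer.camera_info("wrist");im=viewer.capture("wrist");cv2.imwrite("pics/w4.png",im)
import json;json.dump({k:(np.array(v).tolist()) for k,v in W.items()},open("w4.json","w"))
print(s["time_s"],s["joints"],s["eef_pos"],s["ee_rot"],s["grip_width"]);print(proj(W,[502,96.8,55]))
```

```text
11.7 [-3.74176706e-02  3.36914227e-01  1.63431848e+00  2.84307656e-04
  1.17026532e+00 -1.51746920e-01] [499.97131156  97.7318506  169.35642572] [ 0.52769074  0.47073843  0.52775713 -0.47055311] 1.000322016570027
(np.float64(320.5897654895644), np.float64(194.7180734611883))
```

View pics/w4.png

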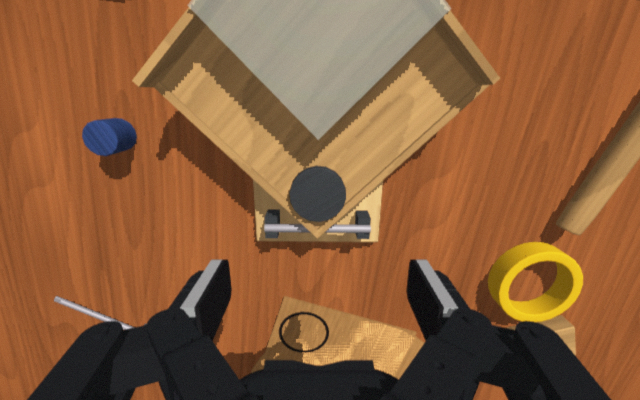

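The wrist view shows the weight at (318,194) against both lips, with the tray level. I'll get its exact centre.

Run:
```python
from h import *; import json,cv2
W=json.load(open("w4.json"));im=cv2.imread("pics/w4.png")
g=im[150:240,270:370].max(2);m=(g<85).astype(np.uint8)
k,l,st,ce=cv2.connectedComponentsWithStats(m,connectivity=4);i=l[44,48];print(st[i],ce[i])
c=cv2.findContours((l==i).astype(np.uint8),0,1)[0][0]
P=np.array([onplane(W,u+270,v+150,55)[:2] for u,v in c[:,0]],np.float32);print(cv2.fitEllipse(P),cv2.minEnclosingCircle(P))
g=im[310:355,270:332].max(2);m=(g<75).astype(np.uint8);k,l,st,ce=cv2.connectedComponentsWithStats(m,connectivity=8);i=1+np.argmax(st[1:,4])
P=np.array([onplane(W,u+270,v+310,3)[:2] for v,u in np.argwhere(l==i)],np.float32);print(st[i],cv2.fitEllipse(P))
print("inner corner est",onplane(W,317,237,49))
for x in W,: print(-np.array(x["R"]).T@np.array(x["t"]))
```

```text
[  19   17   57   55 2420] [47.09628099 43.91694215]
((498.963623046875, 96.45259857177734), (47.888126373291016, 49.630035400390625), 177.00003051757812) ((499.14404296875, 96.4044418334961), 25.55790138244629)
[  9   2  50  41 283] ((503.9651794433594, -99.61797332763672), (58.14772415161133, 58.49837875366211), 161.38278198242188)
inner corner est [503.7074071   53.22269605  49.        ]
[490.6823076 179.8097723 311.9123449]
```

Request:
carry_out:
  targets:
    - {"x": -0.001,"y": -0.0013,"z": -0.04,"ax": 0,"ay": 0,"az": 0,"hand": 0.6}
    - {"x": -0.001,"y": -0.0013,"z": -0.08,"ax": 0,"ay": 0,"az": 0,"hand": 0.6}
    - {"x": -0.001,"y": -0.0013,"z": -0.105,"ax": 0,"ay": 0,"az": 0,"hand": 0.6}
    - {"x": -0.001,"y": -0.0013,"z": -0.117,"ax": 0,"ay": 0,"az": 0,"hand": 0.6}
    - {"x": -0.001,"y": -0.0013,"z": -0.1215,"ax": 0,"ay": 0,"az": 0,"hand": 0.6}

```text
time_s: 12.38
eef_pos: [499.2, 96.2, 47.8]
ee_rot: [0.528, 0.47, 0.528, -0.47]
force: [0.0, 0.3, 0.0]
grip_width: 0.798
```

Request:
carry_out:
  targets:
    - {"x": 0,"y": 0,"z": 0,"ax": 0,"ay": 0,"az": 0,"hand": 0.35}
    - {"x": 0,"y": 0,"z": 0,"ax": 0,"ay": 0,"az": 0,"hand": 0.2}
    - {"x": 0,"y": 0,"z": 0,"ax": 0,"ay": 0,"az": 0,"hand": 0}
    - {"x": 0,"y": 0,"z": 0,"ax": 0,"ay": 0,"az": 0,"hand": 0}
    - {"x": 0,"y": 0,"z": 0,"ax": 0,"ay": 0,"az": 0,"hand": 0}
  grip_force: 30

```text
time_s: 13.0
eef_pos: [499.4, 95.9, 48.9]
ee_rot: [0.529, 0.47, 0.528, -0.47]
force: [-2.4, 1.1, 7.1]
grip_width: 0.557
```

Request:
carry_out:
  targets:
    - {"x": 0,"y": 0,"z": 0.002,"ax": 0,"ay": 0,"az": 0,"hand": -0.2}
    - {"x": 0,"y": 0,"z": 0.005,"ax": 0,"ay": 0,"az": 0,"hand": -0.2}
    - {"x": 0,"y": 0,"z": 0.015,"ax": 0,"ay": 0,"az": 0,"hand": -0.2}
    - {"x": 0,"y": 0,"z": 0.035,"ax": 0,"ay": 0,"az": 0,"hand": -0.2}
    - {"x": 0,"y": 0,"z": 0.06,"ax": 0,"ay": 0,"az": 0,"hand": -0.2}

```text
time_s: 13.62
eef_pos: [498.9, 95.8, 108.8]
ee_rot: [0.528, 0.47, 0.528, -0.47]
force: [0.8, 0.3, -1.0]
grip_width: 0.557
```

Run:
```python
from h import *; from rig import viewer,ctrl
import cv2,json
s=ctrl.sense();W=viewer.camera_info("wrist");im=viewer.capture("wrist")
sc=cv2.resize(viewer.capture("side")[160:300,280:420],(400,400))
json.dump({k:(np.array(v).tolist()) for k,v in W.items()},open("w5.json","w"))
cv2.imwrite("pics/w5full.png",im);cv2.imwrite("pics/w5.png",np.hstack([im[:,120:520],sc]))
print(s["time_s"],s["eef_pos"],s["force"],s["grip_width"],proj(W,s["eef_pos"]+[0,0,5]))
```

```text
13.625 [498.89140193  95.82101092 108.75251901] [ 0.80972167  0.25984813 -0.97032139] 0.5571248865658412 (np.float64(318.38364025762075), np.float64(265.7535138017854))
```

View pics/w5.png

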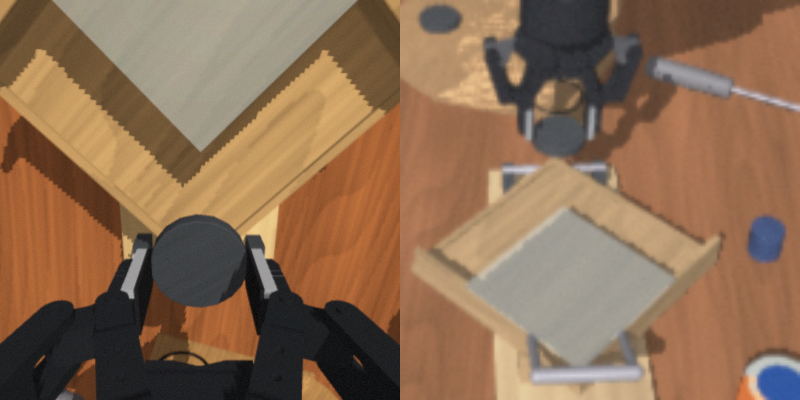

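The weight is held between the pads, with its top face at about (318,260) in the full wrist frame, and the tray is level. I'll check the disc for tilt and offset.

Run:
```python
from h import *; import json,cv2
W=json.load(open("w5.json"));im=cv2.imread("pics/w5full.png")
th=np.linspace(0,2*np.pi,60)
for z in (105,115):
    p=np.array([proj(W,[498.9+25*np.cos(t),95.8+25*np.sin(t),z]) for t in th]);print(z,p.min(0),p.max(0))
g=im.max(2);cols=g[205:320:1,318];print([int(v) for v in cols])
```

```text
105 [271.35903222 213.35880563] [365.40035048 296.78940484]
115 [268.47640779 221.07751674] [368.26013658 308.57111333]
[203, 203, 206, 205, 205, 205, 205, 207, 198, 141, 74, 61, 63, 60, 65, 63, 72, 74, 68, 70, 68, 66, 66, 66, 67, 70, 69, 69, 73, 68, 69, 71, 67, 69, 72, 64, 72, 71, 72, 72, 68, 71, 72, 68, 67, 63, 69, 69, 68, 62, 69, 66, 68, 66, 68, 69, 71, 68, 67, 68, 65, 65, 69, 67, 66, 67, 65, 66, 65, 63, 69, 68, 67, 66, 69, 72, 68, 68, 69, 63, 64, 61, 63, 67, 65, 63, 63, 70, 67, 68, 63, 67, 63, 70, 64, 68, 65, 67, 70, 67, 67, 71, 136, 161, 162, 165, 166, 165, 165, 158, 159, 153, 149, 150, 149]
```

Request:
carry_out:
  targets:
    - {"x": 0.001,"y": -0.04,"z": 0.01,"ax": 0,"ay": 0,"az": 0,"hand": -0.2}
    - {"x": 0.002,"y": -0.08,"z": 0.01,"ax": 0,"ay": 0,"az": 0,"hand": -0.2}
    - {"x": 0.003,"y": -0.12,"z": 0,"ax": 0,"ay": 0,"az": 0,"hand": -0.2}
    - {"x": 0.004,"y": -0.16,"z": -0.02,"ax": 0,"ay": 0,"az": 0,"hand": -0.2}
    - {"x": 0.005,"y": -0.194,"z": -0.05,"ax": 0,"ay": 0,"az": 0,"hand": -0.2}

```text
time_s: 14.35
eef_pos: [504.1, -99.7, 57.0]
ee_rot: [0.529, 0.47, 0.528, -0.47]
force: [0.4, 1.4, -1.5]
grip_width: 0.559
```

The measured rows 214–307 match a flat disc (213–309 predicted). Lowering over the ring.

Request:
carry_out:
  targets:
    - {"x": 0,"y": 0.0005,"z": -0.02,"ax": 0,"ay": 0,"az": 0,"hand": -0.2}
    - {"x": 0,"y": 0.0005,"z": -0.035,"ax": 0,"ay": 0,"az": 0,"hand": -0.2}
    - {"x": 0,"y": 0.0005,"z": -0.044,"ax": 0,"ay": 0,"az": 0,"hand": -0.2}
    - {"x": 0,"y": 0.0005,"z": -0.047,"ax": 0,"ay": 0,"az": 0,"hand": -0.2}
    - {"x": 0,"y": 0.0005,"z": -0.047,"ax": 0,"ay": 0,"az": 0,"hand": -0.2}

```text
time_s: 14.98
eef_pos: [504.3, -97.5, 11.1]
ee_rot: [0.529, 0.47, 0.528, -0.47]
force: [0.3, -0.4, -1.8]
grip_width: 0.558
```

Request:
carry_out:
  targets:
    - {"x": 0,"y": -0.001,"z": -0.001,"ax": 0,"ay": 0,"az": 0,"hand": -0.2}
    - {"x": 0,"y": -0.001,"z": -0.002,"ax": 0,"ay": 0,"az": 0,"hand": -0.2}
    - {"x": 0,"y": -0.001,"z": -0.003,"ax": 0,"ay": 0,"az": 0,"hand": -0.2}
    - {"x": 0,"y": -0.001,"z": -0.0035,"ax": 0,"ay": 0,"az": 0,"hand": -0.2}
    - {"x": 0,"y": -0.001,"z": -0.0035,"ax": 0,"ay": 0,"az": 0,"hand": -0.2}

```text
time_s: 15.6
eef_pos: [504.0, -98.7, 7.3]
ee_rot: [0.528, 0.47, 0.528, -0.47]
force: [-0.9, -0.3, -1.1]
grip_width: 0.559
```

Request:
carry_out:
  targets:
    - {"x": 0,"y": 0,"z": -0.0005,"ax": 0,"ay": 0,"az": 0,"hand": -0.2}
    - {"x": 0,"y": 0,"z": -0.001,"ax": 0,"ay": 0,"az": 0,"hand": -0.2}
    - {"x": 0,"y": 0,"z": -0.001,"ax": 0,"ay": 0,"az": 0,"hand": -0.2}

```text
time_s: 15.98
eef_pos: [504.1, -98.7, 7.0]
ee_rot: [0.529, 0.47, 0.528, -0.47]
force: [-2.9, 1.3, 7.9]
grip_width: 0.557
```

The upward force of 7.9 N shows the weight is resting on the pattern. Releasing gradually, then retreating.

Request:
carry_out:
  targets:
    - {"x": 0,"y": 0,"z": 0,"ax": 0,"ay": 0,"az": 0,"hand": 0.2}
    - {"x": 0,"y": 0,"z": 0,"ax": 0,"ay": 0,"az": 0,"hand": 0.4}
    - {"x": 0,"y": 0,"z": 0,"ax": 0,"ay": 0,"az": 0,"hand": 0.6}
    - {"x": 0,"y": 0,"z": 0,"ax": 0,"ay": 0,"az": 0,"hand": 0.6}
    - {"x": 0,"y": 0,"z": 0.01,"ax": 0,"ay": 0,"az": 0,"hand": 0.6}

```text
time_s: 16.6
eef_pos: [503.6, -98.5, 16.2]
ee_rot: [0.528, 0.47, 0.529, -0.47]
force: [0.3, 0.5, 0.2]
grip_width: 0.8
```

Request:
carry_out:
  targets:
    - {"x": 0,"y": 0,"z": 0.03,"ax": 0,"ay": 0,"az": 0,"hand": 0.6}
    - {"x": 0,"y": 0,"z": 0.07,"ax": 0,"ay": 0,"az": 0,"hand": 0.6}
    - {"x": 0,"y": 0,"z": 0.12,"ax": 0,"ay": 0,"az": 0,"hand": 0.6}
    - {"x": 0,"y": 0,"z": 0.16,"ax": 0,"ay": 0,"az": 0,"hand": 0.6}
    - {"x": 0,"y": 0,"z": 0.16,"ax": 0,"ay": 0,"az": 0,"hand": 0.6}

```text
time_s: 17.23
eef_pos: [505.2, -99.1, 179.7]
ee_rot: [0.531, 0.471, 0.526, -0.469]
force: [-0.2, 0.2, -1.3]
grip_width: 0.797
```

Run:
```python
from h import *; from rig import viewer,ctrl
import cv2
s=ctrl.sense();W=viewer.camera_info("wrist");im=viewer.capture("wrist");sc=viewer.capture("scene")
cv2.imwrite("pics/w6.png",np.hstack([im[:,120:520],cv2.resize(sc[120:290,230:470],(400,400))]))
u,v=proj(W,[504,-98.7,13]);print(s["time_s"],s["eef_pos"],s["force"],s["grip_width"],u,v)
g=im.max(2);m=(g<85).astype(np.uint8);k,l,st,ce=cv2.connectedComponentsWithStats(m,connectivity=4);i=l[int(v),int(u)];print(st[i],ce[i])
c=cv2.findContours((l==i).astype(np.uint8),0,1)[0][0]
P=np.array([onplane(W,*p[0],13)[:2] for p in c],np.float32);print(cv2.fitEllipse(P))
```

```text
17.225 [505.18488768 -99.13717557 179.70920985] [-0.18538783  0.15197514 -1.26889614] 0.7972983689232572 316.39127345815893 176.7875695993477
[ 288  146   57   57 2289] [315.6474443  175.60026212]
((503.31573486328125, -96.7070083618164), (57.833824157714844, 59.22427749633789), 167.66693115234375)
```

View pics/w6.png

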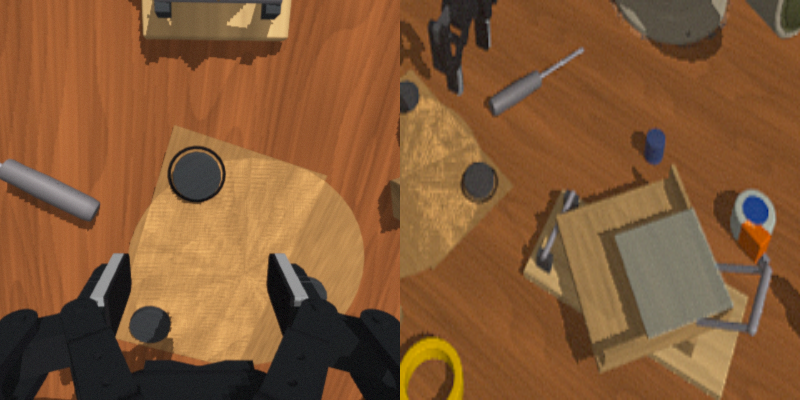

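The weight lies flat inside the ring at (197,174), with its gap to the ring within 2–3 mm of even all round. The tray is level and empty, and the gripper is clear.

```bash
python3 -c "
from rig import finish_job; print(finish_job())"
```

```text
the job is handed in; nothing more can be done
None
```

The weight is flat inside the empty pencilled ring, the tray is level again, and I handed the job in at about 17 s of the 58 s allowed. `finish_job()` gives no verdict, so this rests on my own checks.

- **Tray:** I gripped the bar and tipped the tray along its hinge arc to about 0.55 rad. After holding it there for about 2.5 s, I lowered it at no more than 0.4 rad/s until it was level. The picture showed the weight resting against both lips.
- **Weight:** I gripped it across the tray and carried it level; its outline in the picture matched a flat disc. I lowered it until the force sensor read about 8 N of contact, then opened the fingers slowly and backed off.
- **Last picture:** The weight is inside the ring with at most 2–3 mm of unevenness in the gap. The tray is level and empty, and the gripper is about 170 mm above the pattern, touching nothing.

**Disagreements:**
- My last contour fit of the weight merged with the ring line (58 mm instead of 50 mm), so it does not locate the weight by itself. The placing error comes from the visible gap and the release point, about (504, -98.6) mm against a ring measured at (504, -99.5) mm.
- The scene and side cameras put the ring about 3 mm further in +y, which is still well within the 15 mm allowed.
- My first two move calls were refused because the rows lacked some keys; nothing moved.

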